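Complete the carrier pile, unlatch the loading cage and hold its gate wide

TASK

Complete the pile that is to be loaded: stack the yellow carrier squarely on top of the green one, which already lies on the blue one. Then open the loading cage: squeeze the red catch fully in until it lets go, after it the white catch, swing the gate (the black post is its handle) past its detent until it stands at least square to the cage's front, and keep hold of the gate there, still, for a colleague: the program finishes while the gripper holds it wide, as it springs back if let go. Leave the pile square and the other loose things on the bench alone.

Things in the scene. Friction and masses are not known exactly. Their poses are not given: they have to be found in the camera images.
- blue_centre (a point): flat blue relay carrier, a loose slab 90 x 56 x 12 mm with dark slots across its top, 0.08 kg, lying flat; this point is the slab's centre, 6 mm above its underside; x along the 90 mm side, y along the 56 mm side, z up (a half turn makes no difference); it lies on the bench under the green one
- green_centre (a point): flat green relay carrier, a loose slab 90 x 56 x 12 mm with dark slots across its top, 0.08 kg, lying flat; this point is the slab's centre, 6 mm above its underside; x along the 90 mm side, y along the 56 mm side, z up (a half turn makes no difference); at the start it lies on the blue one, within 3 mm
- yellow_centre (a point): flat yellow relay carrier, a loose slab 90 x 56 x 12 mm with dark slots across its top, 0.08 kg, lying flat; this point is the slab's centre, 6 mm above its underside; x along the 90 mm side, y along the 56 mm side, z up (a half turn makes no difference); at the start it lies on the bench
- catch_red_mid (a point): red pinch catch on the gate's top rail, 50 mm from the handle post on the hinge side: two upright tabs, each 18 (x) x 6 (y) mm, 98 to 132 mm above the bench, outer faces 32 mm apart (16 when squeezed). Point: midway between the tabs, 122 mm above the bench; y is the squeezing line, z up. Keep fingertips above 98 mm (rail); a steel striker 16 mm behind the tabs reaches 107 mm
- catch_white_mid (a point): white pinch catch on the gate's top rail, 50 mm from the handle post on the free side: two upright tabs, each 18 (x) x 6 (y) mm, 98 to 132 mm above the bench, outer faces 32 mm apart (16 when squeezed). Point: midway between the tabs, 122 mm above the bench; y is the squeezing line, z up. Keep fingertips above 98 mm (rail); a steel striker 16 mm behind the tabs reaches 107 mm
- catch_red (a joint): travel of each tab of the red catch toward the other (the two are linked and move alike): 0 as it starts, 0.008 m fully squeezed; above 0.0055 m it has let go of its striker. About 4 N of friction, no spring: it stays where it is left
- catch_white (a joint): travel of each tab of the white catch toward the other (the two are linked and move alike): 0 as it starts, 0.008 m fully squeezed; above 0.0055 m it has let go of its striker. About 4 N of friction, no spring: it stays where it is left
- gate_handle (a point): black upright round post, 14 mm across, on the gate's blue top rail midway between the catches, 98 to 150 mm above the bench; point: on its axis at 130 mm. Axes turn with the gate: when shut, x points into the cage (away from the robot), y along the gate to its hinge, z up. The rail is 20 mm thick; the cage roof behind it is 88 mm high
- gate_hinge (a point): a point on the gate's upright hinge line, at the cage's left front corner seen from the robot, 0.130 m above the bench; the post is 92 mm from it, toward -y of the gate. Axes as for the gate handle
- gate (a joint): opening of the gate (178 mm wide, 14 to 98 mm above the bench, aluminium): 0 shut, grows as its free end swings toward the robot and on to the left (clockwise from above), 1.57 square, 1.85 stop. A spring pulls it shut (about 2 N at the post when wide); at about 0.55 to 0.75 rad it rides over a detent (about 5 N at the post)
- spool: blue spool of solder wire, 53 mm wide, 40 mm tall; a bystander, origin at the centre of its underside
- loupe: black loupe, 38 mm wide, 28 mm tall; a bystander, origin at the centre of its underside
- tweezers: black tweezers, 116 mm long, lying flat; a bystander, origin at the centre of its underside
- stamp: red-handled hand stamp, 56 mm tall; a bystander, origin at the centre of its underside
- jar: white jar with red cap, 46 mm wide, 50 mm tall; a bystander, origin at the centre of its underside

How it is judged:
By the outcome, as a careful person would: the job done as asked, in the order asked, and still so for the second after the job is handed in, while the arm keeps its last pose, push and grip.
It also fails if it takes over 72 s, if anything falls off the work surface, if the arm or the gripper's body presses on something with over 40 N, if the wrist force passes 120 N, or if a joint passes its speed limit or range.

ROBOT

A 7-joint arm with a two-finger parallel gripper is mounted at the origin on a cart in front of the work surface, level with it; the furniture and walls round the work are solid. World frame = base frame: x ahead of the robot, y to its left, z up, the work surface at z = 0. Lengths are in m, angles in rad, forces in N, time in s.
With the tool pointing down it reaches from about 0.4 to 0.85 m from the base axis. Payload 10.4 kg.
Tool frame: the origin (TCP) lies on the centre line of the jaws, within the pads' length; the fingertips stand 8 mm ahead of it and the grasp point (between the pads) lies 11 mm behind it (r.finger_overhang is the distance from the TCP to the fingertips, in m); z points along the fingers, y is the line along which they close (so a half turn about z gives the same grasp; the last joint's range is limited). The gripper opens to 87 mm and grips with 3 to 60 N. Pads are 19 mm wide; open, the fingers measure 117 mm over their backs; the gripper's body (75 mm by 190 mm) begins 51 mm behind the grasp point.
Start: joints at [1.288, 0.332, -0.065, 1.46, 0.022, 1.35, -0.088], TCP at [0.161, -0.604, 0.231] pointing down, gripper open.
Joint ranges: [-2.6, 2.6], [-0.5, 2.12], [-1.47, 1.34], [0.16, 2.42], [-1.27, 4.41], [0.06, 2.06], [-2.6, 2.6]. Speed limits (rad/s): [2.22, 2.22, 2.79, 2.79, 3.14, 3.14, 3.14].

INTERFACE

Orientations are given as a unit quaternion [x, y, z, w].
In Python, from bench import r, vision gives the robot as it stands.
- The arm moves only by the tool drive_tool, never from a script. Its argument "series" is a list of rows, each a list of 2 entries, a list of its own where there are three numbers: the shift along the world's x, y, z in cm, then the turn about the world's z in degrees. A call has exactly 10 rows; each row shifts and turns the commanded pose from where the row before left it; what a row does not reach is not made up. A row lasts 1/8 s, in which the tool goes at most 62.5 mm and 10.7 degrees, less where a joint would pass 70% of its speed; a pose out of reach is approached as far as the arm can. A call with a gripper value outside its range is refused whole. "hand" is the closure, from 0 (fully open) to 1 (shut), set as the call begins (left out, the last holds). The fingers move at their own pace and stop on an object; "newtons" is the grip in N (left out, the last holds). Time passes only in rows, so rows that do not move let the fingers close, or fill a call up. It gives the time, the measured TCP pose, the force, the opening and the grip force at its end, in the units of the state.
- r.read_state(): the state, without advancing time (a new reading comes with each control period).
- vision.camera(name): name is "scene" or "side" or "wrist"; returns a dict with "color" (420x560x3 uint8, red, green, blue), "intrinsics" (3x3 intrinsics, pixels), "R" (3x3) and "t" (3): a world point X has camera coordinates R X + t; the wrist camera has in their place "mount" (4x4, takes a point from camera to tool coordinates, whose origin is the TCP and whose axes are the flange's). Camera axes: x right, y down, z forward; pixel columns grow to the right and rows downward; lengths in m; the calibration is good to about 2 mm. A picture is of the moment at which its call begins: read the wrist's pose just before it. There is no depth.
- r.close_job(): hands the job in; it is judged then, once.
The state is a dict: "time": time; "joint_positions": joint angles; "joint_vel": joint speeds; "joint_torque": joint torques, N m; "ee_pos": TCP position; "eef_rot": TCP orientation; "ft_force": force on the tool from outside, world axes, zero at the start; "torque": the same for the moment, N m; "width": finger opening in m; "grip_force": force on a finger pad.
Only numpy, scipy, OpenCV 4.12 (cv2) and the standard library are available. Lean on these libraries where they do the work, as an engineer would, in place of code of your own. Each camera call takes 0.05 s, during which the arm holds its last target. There are 200 camera calls.

## Working session

There is one attempt and no reset: what is moved stays moved. The work goes in short steps, Python scripts to look and compute and a tool call to move; the robot and the scene stay as the last step left them, time stands still between calls to the robot, and variables do not carry over. Pictures are saved under pics/ and viewed, at most 10 in all, crops included, and the job is handed in when it is done.

Besides the shell and the picture viewer there is one more tool, called after "Emit:" by a JSON object that holds its "api" and its "payload". drive_tool: Moves the arm, as the interface text tells. Its arguments: {"type":"object","properties":{"series":{"type":"array"},"hand":{"type":"number"},"newtons":{"type":"number"}},"required":["series"]}

```bash
mkdir -p pics; ls; python3 - <<'E'
from bench import r, vision
import cv2, numpy as np, pickle
s=r.read_state(); print(s['time'],s['ee_pos'],s['eef_rot'],s['width'],r.finger_overhang)
d={}
for n in ('scene','side'):
    c=vision.camera(n); d[n]=c
    cv2.imwrite(f'pics/{n}0.png',cv2.cvtColor(c['color'],cv2.COLOR_RGB2BGR))
    print(n,c['intrinsics'].tolist(),(-c['R'].T@c['t']).round(3),c['R'].round(3).tolist())
pickle.dump(d,open('cams0.pkl','wb'))
E
```

```text
pics
0.0 [ 0.16043221 -0.60367943  0.22973122] [ 9.91573508e-01  1.29543320e-01 -1.41164439e-04 -6.97859130e-04] 0.0870286184609014 0.008
scene [[397.5725216067345, 0.0, 287.02681718360986], [0.0, 397.5725216067345, 212.76498956135967], [0.0, 0.0, 1.0]] [-0.047  0.453  0.589] [[-0.686, -0.727, -0.024], [-0.366, 0.373, -0.852], [0.629, -0.576, -0.523]]
side [[512.6282833480383, 0.0, 283.63061921575627], [0.0, 512.6282833480383, 209.21104069530173], [0.0, 0.0, 1.0]] [ 0.202 -1.293  0.904] [[0.962, -0.272, -0.008], [-0.152, -0.513, -0.845], [0.225, 0.814, -0.535]]
```

View pics/scene0.png

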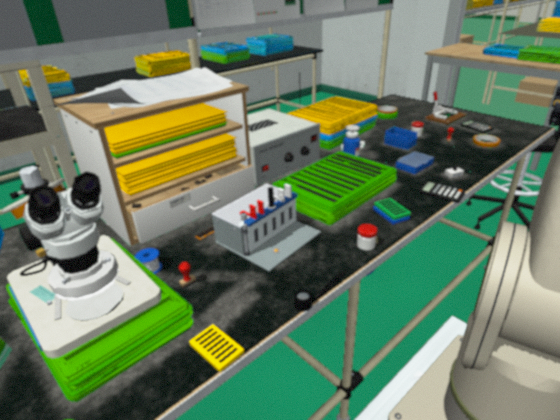

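View pics/side0.png

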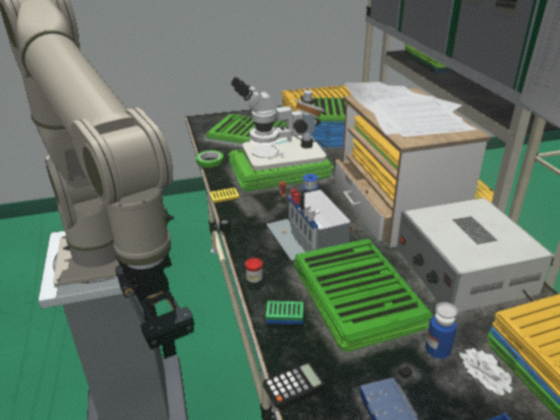

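The scene view shows the yellow carrier at (216,347), green on blue at (392,210), and the cage at (256,222) with red catch ~(252,213), post ~(270,197) and white catch ~(289,190). The side view shows yellow at (223,195), green at (285,308) and the cage at (315,215).

```bash
cat > h.py <<'E'
import numpy as np, cv2
def ray(c,uv,z):
    uv=np.atleast_2d(np.asarray(uv,float)); o=-c['R'].T@c['t']
    d=(np.c_[uv,np.ones(len(uv))]@np.linalg.inv(c['intrinsics']).T)@c['R']
    return o+d*((z-o[2])/d[:,2])[:,None]
def proj(c,X):
    p=(np.atleast_2d(X)@c['R'].T+c['t'])@c['intrinsics'].T; return p[:,:2]/p[:,2:]
def tri(ca,ua,cb,ub):
    P=[c['intrinsics']@np.c_[c['R'],c['t']] for c in (ca,cb)]
    X=cv2.triangulatePoints(P[0],P[1],np.float64(ua).reshape(2,1),np.float64(ub).reshape(2,1)).ravel(); return X[:3]/X[3]
def blob(c,hlo,hhi,box,z,s=120,v=60):
    x0,y0,x1,y1=box; h=cv2.cvtColor(c['color'],cv2.COLOR_RGB2HSV)
    m=cv2.inRange(h,(hlo,s,v),(hhi,255,255)); k=np.zeros_like(m); k[y0:y1,x0:x1]=m[y0:y1,x0:x1]
    k=cv2.morphologyEx(k,cv2.MORPH_CLOSE,np.ones((5,5)))
    n,l,st,_=cv2.connectedComponentsWithStats(k); i=1+np.argmax(st[1:,4])
    cn=max(cv2.findContours((l==i).astype(np.uint8),0,2)[0],key=cv2.contourArea).reshape(-1,2)
    W=ray(c,cn,z)[:,:2]*1000
    return st[i,4],cv2.minAreaRect(W.astype(np.float32)),W
E
python3 - <<'E'
from h import *; import pickle
d=pickle.load(open('cams0.pkl','rb')); S,D=d['scene'],d['side']
for nm,c,b in (('scene',S,(180,315,255,380)),('side',D,(205,180,245,210))):
    a,rc,_=blob(c,20,35,b,.012); print('yellow',nm,a,rc, )
for nm,c,b in (('scene',S,(365,190,420,228)),('side',D,(262,295,308,330))):
    a,rc,_=blob(c,40,90,b,.036-.012); print('green',nm,a,rc)
def crop(c,x0,y0,x1,y1,k): 
    return cv2.cvtColor(cv2.resize(c['color'][y0:y1,x0:x1],None,fx=k,fy=k,interpolation=cv2.INTER_CUBIC),cv2.COLOR_RGB2BGR)
a=crop(S,205,175,325,275,5); b=crop(D,270,165,366,265,5)
cv2.imwrite('pics/cropS.png',a)
cv2.imwrite('pics/cropD.png',b)
for n,c,uv in (('jar',S,(367,243)),('loupe',S,(304,305)),('stamp',S,(186,282)),('spool',S,(149,268))): print(n,ray(c,uv,0).round(3))
E
```

```text
yellow scene 1536 ((404.6048583984375, 222.20130920410156), (98.4787368774414, 64.26522827148438), 4.026136875152588)
yellow side 330 ((408.41131591796875, 213.71871948242188), (92.3853530883789, 84.53617858886719), 4.140087127685547)
green scene 478 ((446.82000732421875, -390.6257629394531), (70.8886947631836, 104.54681396484375), 70.71533203125)
green side 701 ((448.8583984375, -399.0907287597656), (66.25089263916016, 90.36083984375), 73.72172546386719)
jar [[ 0.413 -0.238  0.   ]]
loupe [[0.373 0.028 0.   ]]
stamp [[0.608 0.164 0.   ]]
spool [[0.713 0.2   0.   ]]
```

View pics/cropS.png

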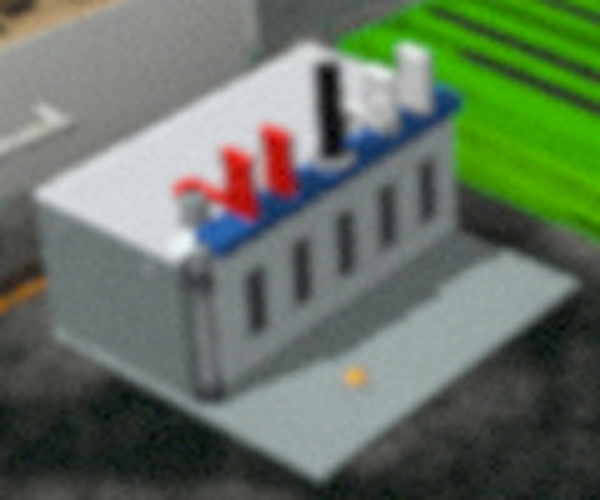

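View pics/cropD.png

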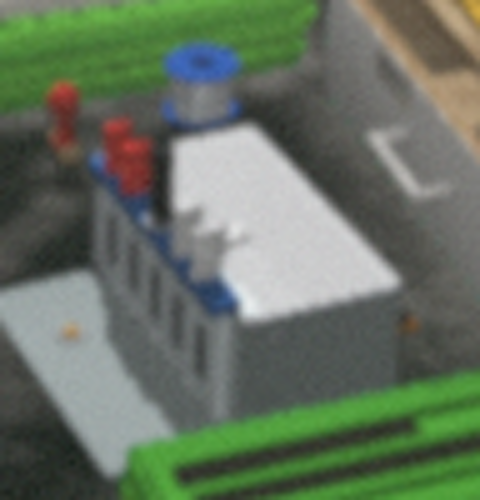

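The crops show that each catch's two tabs are spaced along the rail, so the squeezing line runs along the gate. In the scene view the red tab tops are at about (253,205) and (260,200), the post top at (270,188), and the white tab tops at (281,188) and (288,184). In the side view the post top is at (302,193). I'm moving over the pile first so the wrist camera can view it.

Emit:
{"api": "drive_tool", "payload": {"series": [[[3,2,1.5],-3.5],[[3,2,1.5],-3.5],[[3,2,1.5],-3.5],[[3,2,1.5],-3.5],[[3,2,1],-3.5],[[3,2,0],-3.5],[[3,2,0],-3.5],[[3,2,0],-3.5],[[3,2,0],-3],[[1,2,0],-2]]}}

```text
time: 1.35
ee_pos: [0.4422, -0.4024, 0.2997]
eef_rot: [0.988, -0.157, -0.0, -0.001]
ft_force: [0.1, -0.3, -0.2]
width: 0.0872
grip_force: 0.0
```

```bash
python3 - <<'E'
from h import *; import pickle
from bench import r, vision
from scipy.optimize import least_squares
d=pickle.load(open('cams0.pkl','rb')); S,D=d['scene'],d['side']
f=lambda c,p,o:(np.array(p)/5+o)
so,do=np.array([205,175]),np.array([270,165])
# gate coords: along (towards hinge +) from post, z ; hinge at +92
obs=[(S,0,.15,f(S,(327,66),so)),(S,0,.098,f(S,(336,160),so)),(D,0,.15,f(D,(162,140),do)),(D,0,.098,f(D,(160,215),do)),
(S,.063,.132,f(S,(239,150),so)),(S,.037,.132,f(S,(277,128),so)),(S,-.037,.132,f(S,(378,68),so)),(S,-.063,.132,f(S,(414,46),so)),
(D,.063,.132,f(D,(117,122),do)),(D,.037,.132,f(D,(136,142),do)),(D,-.037,.132,f(D,(183,210),do)),(D,-.063,.132,f(D,(208,232),do))]
def res(p):
    u=np.array([np.cos(p[2]),np.sin(p[2])]); o=[]
    for c,a,z,uv in obs: o+=list(proj(c,[*(p[:2]+a*u),z])[0]-uv)
    return np.array(o)
s=least_squares(res,[.55,-.05,1.6]); print(s.x,np.degrees(s.x[2]),res(s.x).reshape(-1,2).round(1).tolist())
u=np.array([np.cos(s.x[2]),np.sin(s.x[2])]); print('hinge',s.x[:2]+.092*u,'red',s.x[:2]+.05*u,'white',s.x[:2]-.05*u)
st=r.read_state(); print(st['time'],st['ee_pos'],st['eef_rot'],st['joint_positions'])
c=vision.camera('wrist'); pickle.dump((st,c),open('w1.pkl','wb')); print(c['mount'].round(3).tolist(),c['intrinsics'][0])
cv2.imwrite('pics/w1.png',cv2.cvtColor(c['color'],cv2.COLOR_RGB2BGR))
E
```

```text
[ 0.59193933 -0.08231091  1.68934101] 96.79210996010951 [[0.2, -0.7], [-0.7, -0.5], [-0.4, 1.2], [-0.2, 1.4], [-0.3, -0.2], [-0.1, -0.3], [0.4, -0.2], [-0.0, 0.3], [-0.1, 0.1], [-0.4, 0.2], [0.7, -1.3], [-0.5, -1.2]]
hinge [0.58105874 0.00904341] red [ 0.58602597 -0.03266182] white [ 0.59785269 -0.13196   ]
1.35 [ 0.44219771 -0.4023985   0.29968043] [ 9.87590158e-01 -1.57051524e-01 -3.51846338e-04 -6.11915530e-04] [ 0.82486682  0.25569131 -0.20098973  1.41718396  0.04997317  1.4749536
 -1.26080567]
[[0.0, -0.965, -0.263, 0.071], [1.0, -0.0, 0.001, 0.001], [-0.001, -0.263, 0.965, -0.155], [0.0, 0.0, 0.0, 1.0]] [310.21931408   0.         276.27924052]
```

View pics/w1.png

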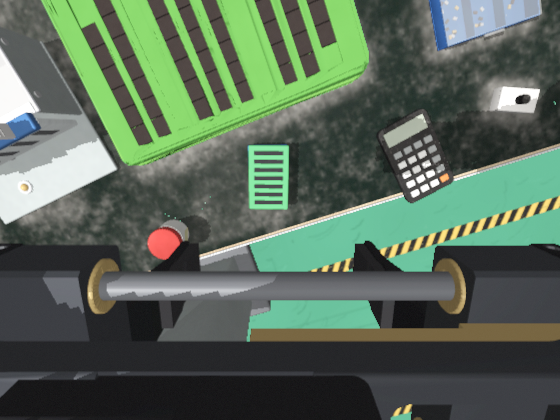

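The wrist view shows the green carrier at (268,177), almost aligned with the tool, with the jar at (167,240). I'll measure it, then move over yellow.

```bash
cat >> h.py <<'E'
from scipy.spatial.transform import Rotation as Ro
def wcam(st,c):
    M=c['mount']; Rt=Ro.from_quat(st['eef_rot']).as_matrix()
    Rc=Rt@M[:3,:3]; o=Rt@M[:3,3]+st['ee_pos']
    return dict(color=c['color'],intrinsics=c['intrinsics'],R=Rc.T,t=-Rc.T@o)
E
python3 - <<'E'
from h import *; import pickle
st,c=pickle.load(open('w1.pkl','rb')); w=wcam(st,c)
for hl,hh,s in ((40,85,90),(40,125,90)):
  a,rc,W=blob(w,hl,hh,(235,135,305,222),.024,s=s,v=40); print(a,rc)
h=cv2.cvtColor(c['color'],cv2.COLOR_RGB2HSV); print(h[140:216:3,268].tolist()); print(h[177,240:300:2].tolist())
print('TCP px',proj(w,st['ee_pos']),proj(w,[*st['ee_pos'][:2],.024]))
E
```

```text
2589 ((448.0761413574219, -393.69281005859375), (56.48908233642578, 89.86289978027344), 71.31967163085938)
2631 ((448.4492492675781, -393.8019714355469), (57.27895736694336, 91.15901184082031), 71.93894958496094)
[[65, 22, 71], [72, 28, 45], [69, 107, 225], [69, 102, 236], [130, 9, 81], [68, 106, 203], [69, 102, 235], [120, 6, 82], [69, 104, 213], [69, 104, 209], [128, 12, 82], [69, 102, 235], [68, 100, 163], [120, 9, 81], [69, 102, 234], [113, 13, 80], [68, 104, 196], [69, 102, 236], [120, 6, 79], [69, 104, 233], [68, 106, 193], [120, 7, 78], [69, 103, 236], [66, 76, 164], [30, 14, 112], [30, 11, 119]]
[[65, 20, 78], [66, 17, 77], [60, 18, 85], [51, 21, 85], [67, 98, 156], [69, 101, 237], [69, 102, 236], [69, 97, 157], [120, 10, 79], [120, 9, 81], [120, 13, 81], [128, 13, 81], [130, 10, 80], [130, 10, 80], [120, 13, 81], [128, 13, 81], [135, 13, 79], [130, 10, 80], [130, 10, 80], [120, 13, 81], [130, 10, 79], [67, 84, 131], [69, 103, 236], [69, 103, 236], [68, 121, 164], [48, 22, 58], [53, 20, 51], [66, 26, 49], [66, 26, 49], [60, 21, 73]]
TCP px [[273.88516483 263.23988623]] [[275.44973837 179.73406273]]
```

Emit:
{"api": "drive_tool", "payload": {"series": [[[0,6,2],2.5],[[0,6,2],2.5],[[0,6,0],2.5],[[-0.5,6,0],2.5],[[-0.5,6,0],2.5],[[-0.5,6,0],2.5],[[-0.5,6,0],2.5],[[-0.5,6,0],2.5],[[-1,6,0],2.5],[[0,6,0],0]]}}

```text
time: 2.65
ee_pos: [0.4049, 0.196, 0.3403]
eef_rot: [0.999, 0.039, 0.001, 0.001]
ft_force: [1.7, -0.5, -1.2]
width: 0.0869
grip_force: 0.0
```

Green is at (0.448, -0.394), with its long side at -18.7°. The measured size of 56.5 x 89.9 mm matches the one given.

```bash
python3 - <<'E'
from h import *; import pickle
from bench import r, vision
st=r.read_state(); c=vision.camera('wrist'); w=wcam(st,c); pickle.dump((st,c),open('w2.pkl','wb'))
p=proj(w,[.405,.218,.012])[0].astype(int); print(p,st['ee_pos'])
a,rc,W=blob(w,20,35,(p[0]-60,p[1]-60,p[0]+60,p[1]+60),.012,s=100); print(a,rc)
print('tool yaw',Ro.from_quat(st['eef_rot']).as_euler('ZYX',True), st['joint_positions'].round(2))
E
```

```text
[261 173] [0.40485602 0.19601736 0.34027258]
2124 ((406.1593017578125, 221.07675170898438), (90.42559051513672, 57.58089065551758), 2.7157785892486572)
tool yaw [ 4.41463737e+00 -6.00067249e-02  1.79937302e+02] [ 0.34 -0.08 -0.83  1.67 -0.06  1.52 -1.97]
```

```bash
python3 - <<'E'
from h import *; import pickle
d=pickle.load(open('cams0.pkl','rb')); S,D=d['scene'],d['side']
print(ray(S,[(190,330),(60,385)],0)); print(ray(S,[(190,308)],.04),ray(S,[(158,297),(100,320)],.05)) 
print(tri(S,(190,310),D,(242,187)))
st,c=pickle.load(open('w2.pkl','rb')); cv2.imwrite('pics/w2.png',cv2.cvtColor(c['color'],cv2.COLOR_RGB2BGR))
E
```

```text
[[0.48065048 0.23135499 0.        ]
 [0.53087501 0.45322115 0.        ]]
[[0.49243502 0.21715921 0.04      ]] [[0.55266061 0.25034775 0.05      ]
 [0.57290832 0.35570372 0.05      ]]
[0.47732933 0.21785478 0.03396009]
```

View pics/w2.png

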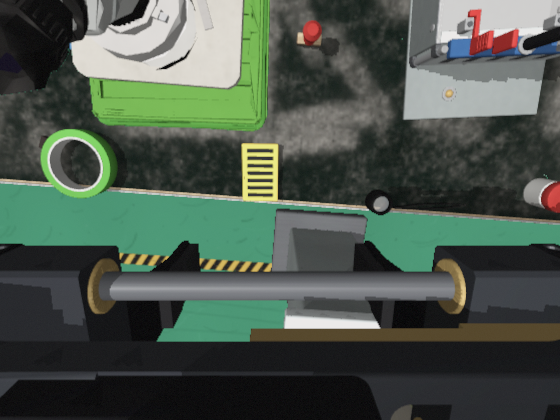

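The wrist view shows yellow at (260,172), clear of the microscope's tray, whose front edge is at about x = 0.48. I'm descending to grasp it.

Emit:
{"api": "drive_tool", "payload": {"series": [[[0.13,2.5,0],-1.7],[[0,0,-5],0],[[0,0,-5],0],[[0,0,-5],0],[[0,0,-5],0],[[0,0,-5],0],[[0,0,-3],0],[[0,0,-3],0],[[0,0,-1.2],0],[[0,0,-0.5],0]]}}

```text
time: 3.95
ee_pos: [0.407, 0.2195, 0.013]
eef_rot: [1.0, 0.023, -0.0, 0.0]
ft_force: [-0.1, 0.3, 0.2]
width: 0.0872
grip_force: 0.0
```

Emit:
{"api": "drive_tool", "payload": {"series": [[[0,0,-0.3],0],[[0,0,0],0],[[0,0,0],0],[[0,0,0],0],[[0,0,0],0],[[0,0,0],0],[[0,0,0],0],[[0,0,0],0],[[0,0,0],0],[[0,0,0],0]], "hand": 1, "newtons": 15}}

```text
time: 5.2
ee_pos: [0.4072, 0.2198, 0.0105]
eef_rot: [1.0, 0.023, 0.0, -0.0]
ft_force: [-0.2, -0.3, 5.7]
width: 0.0558
grip_force: 15.0
```

Gripped: the width reads 55.8 mm. I'll lift and carry it to a viewing pose near the pile.

Emit:
{"api": "drive_tool", "payload": {"series": [[[0,0,1],0],[[0,0,2],0],[[0,0,4],0],[[0,0,5],0],[[0,0,5],0],[[0,0,5],0],[[0,-4,5],-1.3],[[0,-5,3],-2],[[0.3,-5,0],-2],[[0.3,-5,0],-2]]}}

```text
time: 6.45
ee_pos: [0.4125, 0.0292, 0.3097]
eef_rot: [0.999, -0.041, 0.001, 0.0]
ft_force: [0.5, -0.1, -1.9]
width: 0.0557
grip_force: 15.0
```

Emit:
{"api": "drive_tool", "payload": {"series": [[[0.5,-5,0],-2],[[0.5,-5,0],-2],[[0.5,-5,0],-2],[[0.5,-5,0],-2],[[0.5,-5,0],-2],[[0.5,-5,0],-2],[[0.5,-5,0],-2],[[0,-5,0],0],[[0,-2,0],0],[[0,0,0],0]]}}

```text
time: 7.7
ee_pos: [0.4474, -0.39, 0.3086]
eef_rot: [0.987, -0.162, -0.0, -0.0]
ft_force: [-1.0, 0.8, -1.5]
width: 0.0559
grip_force: 15.0
```

```bash
python3 - <<'E'
from h import *; import pickle
from bench import r, vision
st=r.read_state(); c=vision.camera('wrist'); w=wcam(st,c); pickle.dump((st,c),open('w3.pkl','wb'))
p=proj(w,[.448,-.394,.024])[0].astype(int); print(p,st['ee_pos'],st['width'],st['grip_force'])
a,rc,W=blob(w,40,85,(p[0]-45,p[1]-45,p[0]+45,p[1]+45),.024,s=90,v=40); print(a,rc)
print('tool yaw',Ro.from_quat(st['eef_rot']).as_euler('ZYX',True))
cv2.imwrite('pics/w3.png',cv2.cvtColor(c['color'],cv2.COLOR_RGB2BGR))
E
```

```text
[277 177] [ 0.44742574 -0.39003449  0.30855054] 0.055857211575342125 14.979802966117859
1434 ((467.2721252441406, -399.7994689941406), (57.10585403442383, 50.33314895629883), 71.31768798828125)
tool yaw [-1.86922347e+01  4.40317481e-02 -1.79949436e+02]
```

View pics/w3.png

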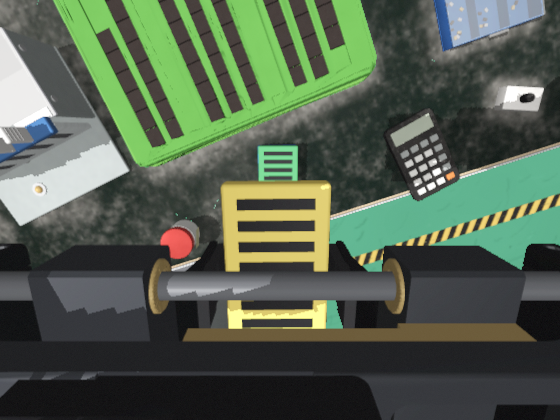

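The held yellow slab spans columns 222–330 with its front edge at row 182. Green's front part shows at columns 259–297 with its front edge at row 146. I'll compare both in the tool frame.

```bash
python3 - <<'E'
from h import *; import pickle
st,c=pickle.load(open('w3.pkl','rb')); w=wcam(st,c); T=Ro.from_quat(st['eef_rot']).as_matrix()
h=cv2.cvtColor(c['color'],cv2.COLOR_RGB2HSV)
def edges(lo,hi,rows,cols,z,fr):
    m=cv2.inRange(h,lo,hi); m=cv2.morphologyEx(m,cv2.MORPH_CLOSE,np.ones((25,25)))
    L=[];Rr=[];F=[]
    for v in rows:
        x=np.where(m[v,cols[0]:cols[1]])[0]+cols[0]; L.append((x.min()-.5,v)); Rr.append((x.max()+.5,v))
    for u in fr:
        y=np.where(m[120:240,u])[0]+120; F.append((u,y.min()-.5))
    g=lambda P:((ray(w,P,z)-st['ee_pos'])@T*1000)
    l,rr,f=g(L),g(Rr),g(F)
    print('y L,R,mid',l[:,1].mean().round(2),rr[:,1].mean().round(2),((l+rr)/2)[:,1].mean().round(2),'front x',f[:,0].mean().round(2),'yaw deg L,R,F',[np.degrees(np.polyfit(q[:,0],q[:,1],1)[0]).round(2) for q in (l,rr)],np.degrees(np.polyfit(f[:,1],f[:,0],1)[0]).round(2))
edges((18,90,60),(35,255,255),range(195,230),(200,350),st['ee_pos'][2]+.0015,range(235,318))
edges((55,85,60),(85,255,255),range(152,176),(250,308),.024,range(264,293))
E
```

```text
y L,R,mid -26.8 28.8 1.0 front x 45.51 yaw deg L,R,F [np.float64(-0.82), np.float64(-0.3)] 0.78
y L,R,mid -25.06 31.34 3.14 front x 52.3 yaw deg L,R,F [np.float64(-0.18), np.float64(-1.04)] -31.61
```

Emit:
{"api": "drive_tool", "payload": {"series": [[[0.19,-0.29,0],0],[[0,0,-5],0],[[0,0,-5],0],[[0,0,-5],0],[[0,0,-4],0],[[0,0,-3],0],[[0,0,-2],0],[[0,0,-1.5],0],[[0,0,-1],0],[[0,0,0],0]]}}

```text
time: 9.0
ee_pos: [0.4498, -0.3923, 0.0437]
eef_rot: [0.987, -0.162, -0.0, -0.0]
ft_force: [-0.7, -0.8, -0.8]
width: 0.0559
grip_force: 15.0
```

Emit:
{"api": "drive_tool", "payload": {"series": [[[-0.05,-0.06,-0.3],0],[[0,0,-0.3],0],[[0,0,-0.15],0],[[0,0,-0.1],0],[[0,0,-0.05],0],[[0,0,0],0],[[0,0,0],0],[[0,0,0],0],[[0,0,0],0],[[0,0,0],0]]}}

```text
time: 10.25
ee_pos: [0.4493, -0.393, 0.0349]
eef_rot: [0.987, -0.162, 0.0, 0.0]
ft_force: [-0.1, -0.2, -2.2]
width: 0.0557
grip_force: 15.0
```

Emit:
{"api": "drive_tool", "payload": {"series": [[[0,0,-0.04],0],[[0,0,0],0],[[0,0,0],0],[[0,0,0],0],[[0,0,0],0],[[0,0,0],0],[[0,0,0],0],[[0,0,0],0],[[0,0,0],0],[[0,0,0],0]], "hand": 0}}

```text
time: 11.5
ee_pos: [0.4493, -0.393, 0.0345]
eef_rot: [0.987, -0.162, -0.0, 0.0]
ft_force: [0.5, -0.2, -0.1]
width: 0.0873
grip_force: 0.0
```

Emit:
{"api": "drive_tool", "payload": {"series": [[[0,0,0],0],[[0,0,1],0],[[0,0,3],0],[[0,0,5],0],[[0,0,5],0],[[0,0,5],0],[[-1,0,4],0],[[-2,0,4],0],[[-1,0,0],0],[[0,0,0],0]]}}

```text
time: 12.75
ee_pos: [0.4086, -0.3931, 0.3047]
eef_rot: [0.987, -0.162, 0.0, 0.0]
ft_force: [-0.2, -0.0, 0.8]
width: 0.0872
grip_force: 0.0
```

```bash
python3 - <<'E'
from h import *; import pickle
from bench import r, vision
st=r.read_state(); c=vision.camera('wrist'); w=wcam(st,c); pickle.dump((st,c),open('w4.pkl','wb'))
p=proj(w,[.448,-.394,.036])[0].astype(int); print(p,st['ee_pos'],st['width'])
a,rc,W=blob(w,20,35,(p[0]-70,p[1]-70,p[0]+70,p[1]+70),.036,s=90,v=40); print('yellow',a,rc)
a,rc,W=blob(w,20,130,(p[0]-45,p[1]-55,p[0]+45,p[1]+50),.030,s=90,v=40); print('all',a,rc)
s=vision.camera('scene'); d=vision.camera('side')
f=lambda c,x0,y0,x1,y1,k:cv2.resize(c['color'][y0:y1,x0:x1],None,fx=k,fy=k,interpolation=cv2.INTER_CUBIC)
A=f(w,p[0]-50,p[1]-50,p[0]+50,p[1]+50,4);B=f(s,360,180,430,250,6)[:400];B=f(s,360,185,427,235,8)[:400,:400];C=f(d,255,285,322,335,8)[:400,:400]
im=np.hstack([cv2.resize(q,(260,260)) for q in (A,B,C)]); cv2.imwrite('pics/pile.png',cv2.cvtColor(im,cv2.COLOR_RGB2BGR))
E
```

```text
[266 153] [ 0.40860439 -0.39311266  0.30467438] 0.08717458802730006
yellow 2907 ((448.14520263671875, -393.46893310546875), (56.664669036865234, 90.21420288085938), 71.86181640625)
all 2907 ((447.7589111328125, -393.1373291015625), (57.468048095703125, 91.49321746826172), 71.86180877685547)
```

View pics/pile.png

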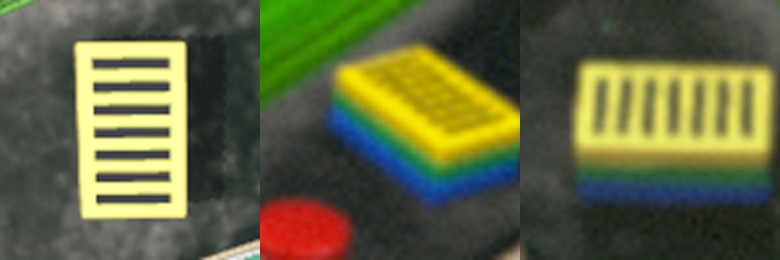

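The pile is square: yellow at (448.1, -393.5) mm against green at (448.1, -393.7) earlier. All three pile views show flush edges. Next I'll look at the gate from above.

Emit:
{"api": "drive_tool", "payload": {"series": [[[1.5,4,0.5],3.2],[[1.5,4,0.5],3.2],[[1.5,4,0.5],3.2],[[1.5,4,0.5],3.2],[[1.5,4,0.5],3.2],[[1.5,4,0],3.2],[[1.5,4,0],3.2],[[1.5,4,0],3.1],[[1,2,0],0],[[0,0,0],0]], "hand": 0.47}}

```text
time: 14.15
ee_pos: [0.5395, -0.0495, 0.329]
eef_rot: [0.998, 0.063, -0.0, -0.001]
ft_force: [0.2, -0.2, -1.0]
width: 0.0463
grip_force: 0.0
```

```bash
python3 - <<'E'
from h import *; import pickle
from bench import r, vision
st=r.read_state(); c=vision.camera('wrist'); w=wcam(st,c); pickle.dump((st,c),open('w5.pkl','wb'))
print(st['ee_pos'],Ro.from_quat(st['eef_rot']).as_euler('ZYX',True),st['width'])
P=np.array([.5919,-.0823]);u=np.array([np.cos(1.6893),np.sin(1.6893)])
for a,z in ((0,.15),(.063,.132),(.037,.132),(-.037,.132),(-.063,.132),(.092,.13)): print(a,proj(w,[*(P+a*u),z]).round(1))
p=proj(w,[*P,.14])[0].astype(int); y0=max(0,p[1]-70)
im=cv2.resize(c['color'][y0:y0+150,p[0]-100:p[0]+100],None,fx=4,fy=4,interpolation=cv2.INTER_CUBIC); print('origin',p[0]-100,y0)
cv2.imwrite('pics/cage.png',cv2.cvtColor(im,cv2.COLOR_RGB2BGR))
E
```

```text
[ 0.53947154 -0.04947469  0.32902492] [ 7.22288065e+00  3.72212462e-02 -1.79928391e+02] 0.04627424672245125
0 [[312.8 149.3]]
0.063 [[254.3 147.8]]
0.037 [[277.7 147.9]]
-0.037 [[344.2 148.5]]
-0.063 [[367.6 148.7]]
0.092 [[228.5 147.4]]
origin 211 78
```

View pics/cage.png

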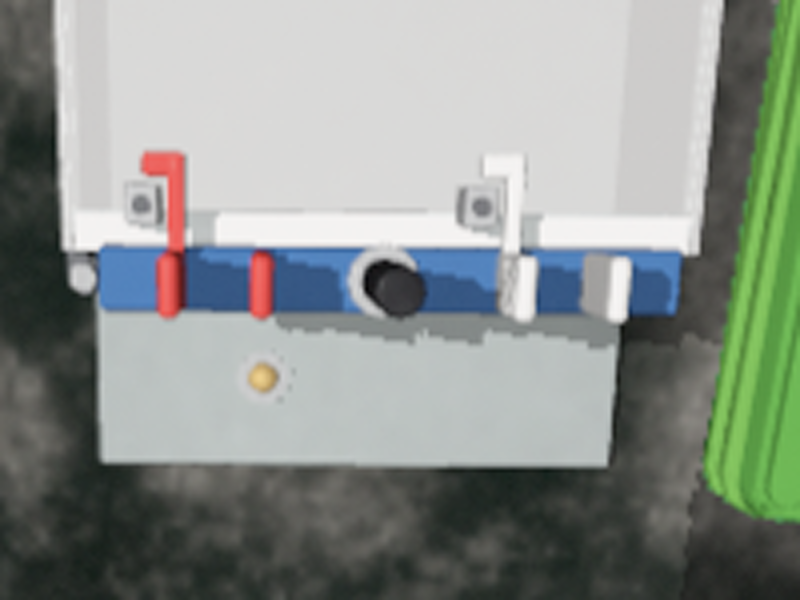

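The crop confirms the fit to about 1 px: the red tab tops are at crop (168,285) and (262,285), the post top at (404,290), and the white tops at (525,285) and (620,285). I'm descending on the red catch.

Emit:
{"api": "drive_tool", "payload": {"series": [[[2.3,0.95,0],-0.4],[[2.3,0.9,-1],0],[[0,0,-4],0],[[0,0,-4],0],[[0,0,-4],0],[[0,0,-2],0],[[0,0,0],0],[[0,0,0],0],[[0,0,0],0],[[0,0,0],0]], "newtons": 20}}

```text
time: 15.45
ee_pos: [0.5856, -0.0345, 0.1803]
eef_rot: [0.998, 0.056, 0.001, 0.0]
ft_force: [0.3, -0.3, -0.1]
width: 0.0461
grip_force: 0.0
```

Emit:
{"api": "drive_tool", "payload": {"series": [[[0,0.35,0],0.4],[[0,0,0],0],[[0,0,-2],0],[[0,0,-2],0],[[0,0,-1.2],0],[[0,0,-0.6],0],[[0,0,-0.4],0],[[0,0,0],0],[[0,0,0],0],[[0,0,0],0]]}}

```text
time: 16.7
ee_pos: [0.5855, -0.031, 0.1179]
eef_rot: [0.998, 0.06, 0.0, 0.0]
ft_force: [1.1, 0.2, 0.5]
width: 0.0464
grip_force: 0.0
```

Emit:
{"api": "drive_tool", "payload": {"series": [[[0,0,0],0],[[0,0,0],0],[[0,0,0],0],[[0,0,0],0],[[0,0,0],0],[[0,0,0],0],[[0,0,0],0],[[0,0,0],0],[[0,0,0],0],[[0,0,0],0]], "hand": 1, "newtons": 25}}

```text
time: 17.95
ee_pos: [0.5853, -0.03, 0.1177]
eef_rot: [0.998, 0.06, 0.0, -0.0]
ft_force: [-1.0, 5.1, 2.0]
width: 0.0151
grip_force: 25.0
```

The red catch is fully squeezed, at a width of 15.1 mm. I'll release it and go to white, offset (+1.2, -9.8) cm.

Emit:
{"api": "drive_tool", "payload": {"series": [[[0,0.1,0],0],[[0,0,0],0],[[0,0,0],0],[[0,0,0],0],[[0,0,0.5],0],[[0,0,2],0],[[0,0,3],0],[[0,0,1.5],0],[[0.4,-3,0],0],[[0.4,-3,0],0]], "hand": 0.47}}

```text
time: 19.2
ee_pos: [0.5935, -0.0906, 0.1884]
eef_rot: [0.998, 0.06, 0.0, 0.0]
ft_force: [0.1, -0.9, -0.6]
width: 0.0463
grip_force: 0.0
```

Emit:
{"api": "drive_tool", "payload": {"series": [[[0.4,-3.9,0],0],[[0,0,0],0],[[0,0,0],0],[[0,0,-1],0],[[0,0,-1],0],[[0,0,0],0],[[0,0,0],0],[[0,0,0],0],[[0,0,0],0],[[0,0,0],0]]}}

```text
time: 20.45
ee_pos: [0.5973, -0.129, 0.1676]
eef_rot: [0.998, 0.06, 0.0, 0.0]
ft_force: [0.5, 0.0, -0.4]
width: 0.0462
grip_force: 0.0
```

Emit:
{"api": "drive_tool", "payload": {"series": [[[0,0,-2],0],[[0,0,-1.5],0],[[0,0,-1],0],[[0,0,-0.5],0],[[0,0,0],0],[[0,0,0],0],[[0,0,0],0],[[0,0,0],0],[[0,0,0],0],[[0,0,0],0]]}}

```text
time: 21.7
ee_pos: [0.5973, -0.129, 0.1176]
eef_rot: [0.998, 0.06, 0.0, 0.0]
ft_force: [0.0, 0.0, 0.0]
width: 0.046
grip_force: 0.0
```

Emit:
{"api": "drive_tool", "payload": {"series": [[[0,0,0],0],[[0,0,0],0],[[0,0,0],0],[[0,0,0],0],[[0,0,0],0],[[0,0,0],0],[[0,0,0],0],[[0,0,0],0],[[0,0,0],0],[[0,0,0],0]], "hand": 1, "newtons": 25}}

```text
time: 22.95
ee_pos: [0.5973, -0.1291, 0.1176]
eef_rot: [0.998, 0.06, 0.0, 0.0]
ft_force: [-0.4, -1.9, 2.4]
width: 0.015
grip_force: 25.0
```

The white catch is squeezed too. That puts the post at about (0.5913, -0.0795) and the hinge at about (0.580, 0.012). I'll release, rise, and turn the tool 90° so the fingers straddle the post along the pull direction.

Emit:
{"api": "drive_tool", "payload": {"series": [[[0,0,0],0],[[0,0,0],0],[[0,0,0],0],[[0,0,0],0],[[0,0,0.5],0],[[0,0,2],0],[[0,0,3],0],[[0,0,2],0],[[-0.2,1.6,0],8],[[-0.2,1.7,0],8]], "hand": 0.47}}

```text
time: 24.2
ee_pos: [0.5935, -0.0958, 0.1937]
eef_rot: [0.98, 0.2, 0.001, 0.0]
ft_force: [0.3, -0.3, -0.1]
width: 0.0462
grip_force: 0.0
```

Emit:
{"api": "drive_tool", "payload": {"series": [[[-0.2,1.7,0],8],[[0,0,0],8],[[0,0,0],8],[[0,0,0],8],[[0,0,0],8],[[0,0,0],8],[[0,0,0],8],[[0,0,0],8],[[0,0,0],8],[[0,0,0],2]]}}

```text
time: 25.45
ee_pos: [0.5914, -0.0792, 0.1931]
eef_rot: [0.663, 0.748, 0.0, 0.0]
ft_force: [0.1, 0.7, -0.8]
width: 0.0461
grip_force: 0.0
```

```bash
python3 - <<'E'
from h import *
from bench import r
st=r.read_state(); print(st['ee_pos'],Ro.from_quat(st['eef_rot']).as_euler('ZYX',True),st['joint_positions'].round(2),st['width'])
E
```

```text
[ 0.59138694 -0.07915     0.19314755] [9.69206670e+01 1.20945299e-02 1.79968762e+02] [ 0.69  0.4  -0.81  1.56  0.3   1.31 -0.03] 0.04613893829176797
```

Emit:
{"api": "drive_tool", "payload": {"series": [[[0,0,-1.5],0],[[0,0,-2],0],[[0,0,-2],0],[[0,0,-1],0],[[0,0,-0.7],0],[[0,0,-0.2],0],[[0,0,0],0],[[0,0,0],0],[[0,0,0],0],[[0,0,0],0]]}}

```text
time: 26.7
ee_pos: [0.5914, -0.079, 0.1187]
eef_rot: [0.663, 0.748, 0.0, 0.0]
ft_force: [0.2, -0.4, -0.4]
width: 0.046
grip_force: 0.0
```

Emit:
{"api": "drive_tool", "payload": {"series": [[[0,0,0],0],[[0,0,0],0],[[0,0,0],0],[[0,0,0],0],[[0,0,0],0],[[0,0,0],0],[[0,0,0],0],[[0,0,0],0],[[0,0,0],0],[[0,0,0],0]], "hand": 1, "newtons": 30}}

```text
time: 27.95
ee_pos: [0.5913, -0.079, 0.1185]
eef_rot: [0.663, 0.748, 0.0, 0.0]
ft_force: [0.2, -0.0, -1.4]
width: 0.013
grip_force: 30.0
```

```bash
python3 - <<'E'
import numpy as np
H=np.array([.5804,.0122]); a0=np.radians(276.8); q=None
for t in np.radians(np.arange(0,97,4.8)):
    p=(H+.092*np.array([np.cos(a0-t),np.sin(a0-t)]))*100
    print(np.degrees(t).round(1),p.round(2),None if q is None else (p-q).round(2)); q=p
E
```

```text
0.0 [59.13 -7.92] None
4.8 [58.36 -7.97] [-0.77 -0.06]
9.6 [57.59 -7.97] [-0.77  0.01]
14.4 [56.82 -7.9 ] [-0.77  0.07]
19.2 [56.06 -7.77] [-0.76  0.13]
24.0 [55.32 -7.57] [-0.74  0.2 ]
28.8 [54.59 -7.31] [-0.73  0.26]
33.6 [53.89 -6.99] [-0.7   0.32]
38.4 [53.22 -6.62] [-0.67  0.38]
43.2 [52.58 -6.19] [-0.64  0.43]
48.0 [51.98 -5.7 ] [-0.6   0.48]
52.8 [51.42 -5.17] [-0.56  0.53]
57.6 [50.91 -4.59] [-0.51  0.58]
62.4 [50.45 -3.98] [-0.46  0.62]
67.2 [50.04 -3.32] [-0.41  0.65]
72.0 [49.69 -2.64] [-0.35  0.69]
76.8 [49.39 -1.93] [-0.29  0.71]
81.6 [49.16 -1.19] [-0.23  0.73]
86.4 [48.99 -0.44] [-0.17  0.75]
91.2 [48.88  0.32] [-0.11  0.76]
96.0 [48.84  1.09] [-0.04  0.77]
```

The post is gripped. Swinging the gate along its arc, turning with it.

Emit:
{"api": "drive_tool", "payload": {"series": [[[-0.77,-0.06,0],-4.8],[[-0.77,0.01,0],-4.8],[[-0.77,0.07,0],-4.8],[[-0.76,0.13,0],-4.8],[[-0.74,0.2,0],-4.8],[[-0.73,0.26,0],-4.8],[[-0.7,0.32,0],-4.8],[[-0.67,0.38,0],-4.8],[[-0.64,0.43,0],-4.8],[[-0.6,0.48,0],-4.8]]}}

```text
time: 29.2
ee_pos: [0.5199, -0.0565, 0.1185]
eef_rot: [0.911, 0.413, 0.0, 0.0]
ft_force: [4.2, 0.7, -3.5]
width: 0.0134
grip_force: 30.0
```

Emit:
{"api": "drive_tool", "payload": {"series": [[[-0.56,0.53,0],-4.8],[[-0.51,0.58,0],-4.8],[[-0.46,0.62,0],-4.8],[[-0.41,0.65,0],-4.8],[[-0.35,0.69,0],-4.8],[[-0.29,0.71,0],-4.8],[[-0.23,0.73,0],-4.8],[[-0.17,0.75,0],-4.8],[[-0.11,0.76,0],-4.8],[[-0.04,0.77,0],-4.8]]}}

```text
time: 30.45
ee_pos: [0.4891, 0.0108, 0.1185]
eef_rot: [1.0, 0.006, 0.001, 0.0]
ft_force: [6.6, -2.3, -6.9]
width: 0.0135
grip_force: 30.0
```

Emit:
{"api": "drive_tool", "payload": {"series": [[[0,0,0],0],[[0,0,0],0],[[0,0,0],0],[[0,0,0],0],[[0,0,0],0],[[0,0,0],0],[[0,0,0],0],[[0,0,0],0],[[0,0,0],0],[[0,0,0],0]]}}

```text
time: 31.7
ee_pos: [0.4891, 0.0106, 0.1185]
eef_rot: [1.0, 0.008, 0.001, 0.0]
ft_force: [4.8, -2.9, -5.2]
width: 0.0129
grip_force: 30.0
```

```bash
python3 - <<'E'
from h import *; import pickle
from bench import r, vision
st=r.read_state(); p=st['ee_pos']; print(p,Ro.from_quat(st['eef_rot']).as_euler('ZYX',True)[0],st['joint_positions'].round(2),st['ft_force'],st['joint_vel'].round(3))
a=np.degrees(np.arctan2(p[1]-.0122,p[0]-.5804)); print('gate deg',(276.8-a)%360,'rad',np.hypot(p[0]-.5804,p[1]-.0122))
s=vision.camera('scene'); cv2.imwrite('pics/end.png',cv2.cvtColor(s['color'],cv2.COLOR_RGB2BGR))
E
```

```text
[0.48907485 0.01059427 0.118484  ] 0.8688649946924557 [ 0.48  0.19 -0.65  1.92  0.13  1.07 -1.77] [ 4.77076668 -2.91386995 -5.18121211] [ 0.002  0.    -0.001 -0.001 -0.001 -0.001  0.   ]
gate deg 95.79269830413352 rad 0.09133926505908128
```

View pics/end.png

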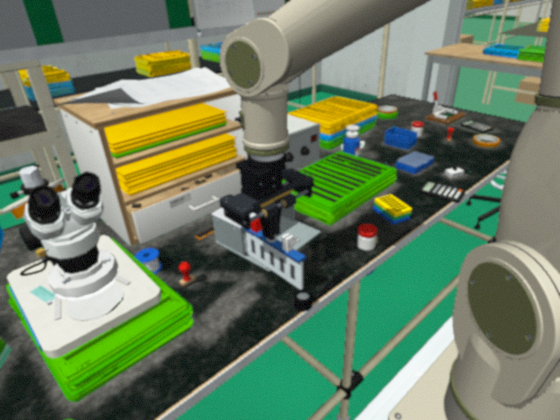

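The gate stands at about 96°, held and still. The loupe is still at (304,300), the pile at (393,207) is square, and the jar, stamp and spool haven't moved. Handing in.

```bash
python3 -c "
from bench import r; print(r.close_job())"
```

```text
the job is handed in; nothing more can be done
None
```

I handed the job in at about 32 s of the 72 s allowed: yellow is stacked within about 0.3 mm of green, both catches were squeezed fully in (red, then white), and the gate is held still at about 96°, just past square; no verdict came back.

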